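# Pack U-brackets head to tail in a tray

### The job

Pack the two loose aluminium U-brackets into the shallow plywood tray beside the one that already stands there, alternately head to tail: the middle bracket faces the opposite way, so that its two legs reach into the mouths of its neighbours, and the last one faces the same way as the first. All three must stand on edge, square in the tray and flat on its floor; set the brackets down rather than dropping them, leave the first one where it stands, and do not disturb anything else on the bench.

Things in the scene. Friction and masses are not known exactly. Their poses are not given: they have to be found in the camera images.
- tray: shallow plywood tray, fixed to the bench. Origin: centre of its underside. Inside it measures 110 mm along its x and 132 mm along its y; floor 6 mm thick, walls 8 mm thick, rim 20 mm above the bench (14 mm above its floor). The row of brackets runs along its y; it holds three brackets only if they interlock
- bracket_a_centre (a point): aluminium U-bracket on edge, a U seen from above: 70 mm along x, 60 mm along y, 50 mm tall, three upright walls 8 mm thick. Point: centre of this box, 25 mm above its underside, in the U's empty middle. x points out of the mouth (44 mm wide, 62 mm deep), the closed back is at -x, z up. The first one: it stands in the tray at the +y end, 1 to 6 mm from the walls, back to the tray's -x wall, mouth to +x
- bracket_b_centre (a point): aluminium U-bracket on edge, a U seen from above: 70 mm along x, 60 mm along y, 50 mm tall, three upright walls 8 mm thick. Point: centre of this box, 25 mm above its underside, in the U's empty middle. x points out of the mouth (44 mm wide, 62 mm deep), the closed back is at -x, z up. A loose one on the bench, 0.12 to 0.26 kg; either loose one may be middle or last
- bracket_c_centre (a point): aluminium U-bracket on edge, a U seen from above: 70 mm along x, 60 mm along y, 50 mm tall, three upright walls 8 mm thick. Point: centre of this box, 25 mm above its underside, in the U's empty middle. x points out of the mouth (44 mm wide, 62 mm deep), the closed back is at -x, z up. The other loose one, 0.12 to 0.26 kg
- bracket_a_back (a point): of the first bracket: the middle (in thickness, width and height) of the closed back wall of that bracket, 31 mm behind its centre; 8 mm thick along x, 60 mm wide along y, top edge 25 mm above this point; same axes
- bracket_b_back (a point): of a loose bracket: the middle (in thickness, width and height) of the closed back wall of that bracket, 31 mm behind its centre; 8 mm thick along x, 60 mm wide along y, top edge 25 mm above this point; same axes
- bracket_c_back (a point): of the other loose bracket: the middle (in thickness, width and height) of the closed back wall of that bracket, 31 mm behind its centre; 8 mm thick along x, 60 mm wide along y, top edge 25 mm above this point; same axes
- offcut: Bystander: aluminium angle offcut, 90 x 40 x 40 mm, lying on one leg. Origin: centre of its underside
- sanding_block: Bystander: cork sanding block, 110 x 65 x 28 mm. Origin: centre of its underside
- screw_jar: Bystander: glass jar of brass screws with a yellow lid, diameter 68 mm, 76 mm tall. Origin: centre of its underside
- pencil: Bystander: red carpenter's pencil, 168 mm long, 8 mm thick, along its x. Origin: centre of its underside
- clamp: Bystander: F-clamp with red handle lying flat, 290 mm along its x, arms reaching 90 mm along its y, 30 mm tall. Origin: on its bar's middle, at the underside
- glue_bottle: Bystander: white glue bottle with a green band, diameter 61 mm, 170 mm tall. Origin: centre of its underside
- screwdriver: Bystander: screwdriver with orange handle, 200 mm along its x, 26 mm thick. Origin: centre of its underside
Things that resemble listed ones, but are neither listed nor needed, are in the scene too. What is shaped like the part that bears bracket_a_centre but purple is not meant.

How it is judged:
By the outcome, as a careful person would: the job done as asked, in the order asked, and still so for the second after the job is handed in, with the robot touching nothing.
It also fails if it takes over 67 s, if anything falls off the work surface, if the arm or the gripper's body presses on something with over 40 N, if the wrist force passes 120 N, or if a joint passes its speed limit or range.

### The arm

A 6-joint arm with a two-finger parallel gripper is mounted at the origin on the work surface. World frame = base frame: x ahead of the robot, y to its left, z up, the work surface at z = 0. Lengths are in m, angles in rad, forces in N, time in s.
With the tool pointing down it reaches from about 0.35 to 0.85 m from the base axis. Payload 8.1 kg.
Tool frame: the origin (TCP) lies between the finger pads; the fingertips stand 25 mm ahead of it and the grasp point (between the pads) lies 6 mm ahead of it (robot.tip_extent is the distance from the TCP to the fingertips, in m); z points along the fingers, y is the direction in which the jaws open and shut (so a half turn about z gives the same grasp; the last joint's range is limited). The gripper opens to 93 mm and grips with 3 to 60 N. Pads are 15 mm wide; open, the fingers measure 128 mm over their backs; the gripper's body (75 mm by 188 mm) begins 65 mm behind the grasp point.
Start: joints at [1.029, 0.13, 1.488, -0, 1.523, -0.085], TCP at [0.265, 0.538, 0.244] pointing down, gripper open.
Joint ranges: [-2.96, 2.96], [-0.89, 2.26], [0.02, 2.5], [-1.34, 4.48], [0, 2.73], [-2.66, 2.66]. Speed limits (rad/s): [2.39, 2.39, 2.79, 3.14, 3.14, 3.14].

### API

Orientations are given as a rotation vector (axis times angle).
In Python, from plant import robot gives the robot as it stands.
- The arm moves only by the tool drive_tool, never from a script. Its argument "increments" is a list of rows, each a list of 7 numbers: the closure, from 0 (fully open) to 1 (shut), then the shift along the world's x, y, z in units of 25 mm (1.0 is 25 mm), then the turn, a rotation vector about the world's x, y, z in rad. In form: [[gripper, dx, dy, dz, rx, ry, rz], ...]. A call has 1 to 20 rows; each row is the pose to reach, as a shift and turn from the pose commanded when the call began; what a row does not reach only later rows make up. A row lasts 1/12 s, in which the tool goes at most 41.7 mm and 7.16 degrees, less where a joint would pass 70% of its speed; a pose out of reach is approached as far as the arm can. A call with a gripper value outside its range is refused whole. The fingers move at their own pace and stop on an object; "squeeze" is the grip in N (left out, the last holds). Time passes only in rows, so rows that repeat a pose let the fingers close. It gives the time, the measured TCP pose, the force and the opening at its end, in the units of the state.
- robot.read_state(): the state, without advancing time (a new reading comes with each control period).
- robot.read_camera(name): name is "side" or "top"; returns a dict with "image" (420x560x3 uint8, red, green, blue), "fx", "fy", "cx", "cy" (pixels), "T" (4x4, takes a point from camera to world coordinates). Camera axes: x right, y down, z forward; pixel columns grow to the right and rows downward; lengths in m; the calibration is good to about 2 mm. A picture is of the moment at which its call begins. There is no depth.
- robot.close_job(): hands the job in, once; it reports no verdict.
The state is a dict: "t": time; "q": joint angles; "dq": joint speeds; "joint_torque": joint torques, N m; "tool_pos": TCP position; "orientation": TCP orientation; "force": force on the tool from outside, world axes, zero at the start; "wrist_torque": the same for the moment, N m; "opening": finger opening in m.
Only numpy, scipy, OpenCV 4.12 (cv2) and the standard library are available. Lean on these libraries where they do the work, as an engineer would, in place of code of your own. Each camera call takes 0.05 s, during which the arm holds its last target.

## Working session

There is one attempt and no reset: what is moved stays moved. The work goes in short steps, Python scripts to look and compute and a tool call to move; the robot and the scene stay as the last step left them, time stands still between calls to the robot, and variables do not carry over. Pictures are saved under pics/ and viewed, and the job is handed in when it is done.

Besides the shell and the picture viewer there is one more tool, called after "Call:" as name(argument=value, ...) on one line, values as JSON. drive_tool: Moves the arm, as the interface text tells. Its arguments: {"type":"object","properties":{"increments":{"type":"array"},"squeeze":{"type":"number"}},"required":["increments"]}

```bash
mkdir -p pics; ls
python3 - <<'E'
from plant import robot
import cv2
s=robot.read_state(); print(s['t'],s['tool_pos'],s['orientation'],s['opening'])
for n in('side','top'):
    c=robot.read_camera(n); cv2.imwrite(f'pics/{n}0.png',c['image'][:,:,::-1]); print(n,c['fx'],c['fy'],c['cx'],c['cy'],c['T'].tolist() if hasattr(c['T'],'tolist') else c['T'])
E
```

```text
pics
0.0 [0.26438161 0.53803189 0.24261068] [-7.11243298e-01 -3.05948470e+00  2.70836992e-03] 0.09312758564912145
side 410.37327557602714 410.37327557602714 278.8201720412818 206.32138534604024 [[0.850132660118838, -0.36875983319945277, 0.3758864796956391, 0.18981438564479686], [-0.5263995948880125, -0.5770802169094248, 0.6244052288005825, -0.6589790658181299], [-0.013338916785289345, -0.7286937687880164, -0.6847097667103283, 0.7583030552239912], [0.0, 0.0, 0.0, 1.0]]
top 387.1977568348127 387.1977568348127 279.0901154998254 203.43079414215347 [[-0.0015434553882505931, -0.9964398927859146, 0.08429209814840125, 0.49970466035607636], [-0.9998286950865244, 0.00309242694053168, 0.018248763716910893, -0.0029216218428733485], [-0.018444463316742234, -0.08424949234513347, -0.9962739707593211, 1.0618121662657185], [0.0, 0.0, 0.0, 1.0]]
```

View pics/side0.png

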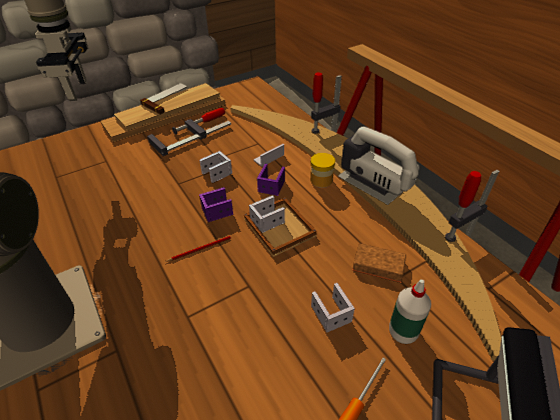

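View pics/top0.png

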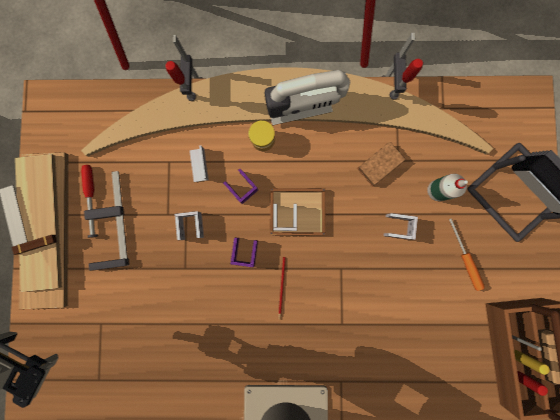

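Run:
```python
import cv2,numpy as np
t=cv2.imread('pics/top0.png'); s=cv2.imread('pics/side0.png')
z=lambda im,x,y,w,h,k:cv2.resize(im[y:y+h,x:x+w],None,fx=k,fy=k,interpolation=cv2.INTER_CUBIC)
a=z(t,262,180,70,60,5.7)[:300,:399]; b=z(t,165,195,66,50,6)[:300,:396]; c=z(t,375,200,66,50,6)[:300,:396]; d=z(s,240,190,80,60,5)[:300,:396]
P=lambda i:cv2.copyMakeBorder(i,0,300-i.shape[0],0,400-i.shape[1],0)
cv2.imwrite('pics/crop1.png',np.vstack([np.hstack([P(a),P(b)]),np.hstack([P(c),P(d)])]))
```

```text
(no output)
```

View pics/crop1.png

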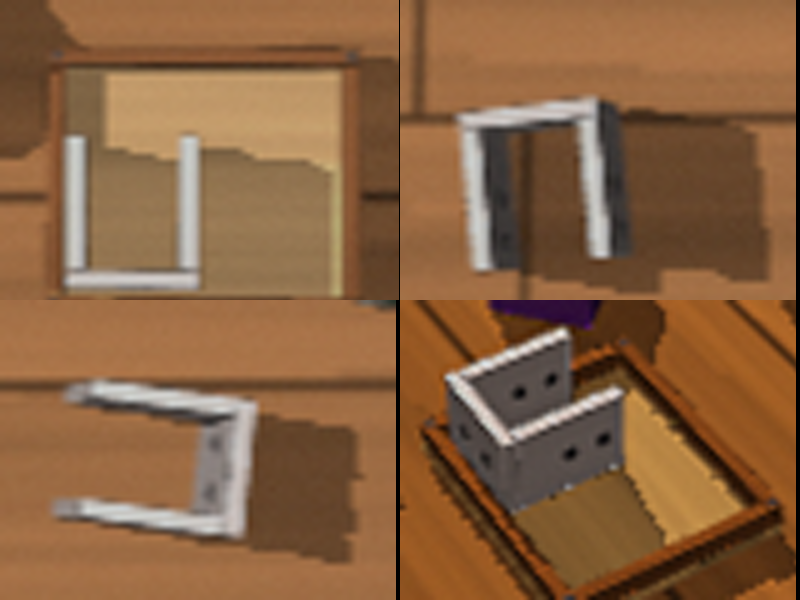

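Candidates in the top view: aluminium U at (189,224) and (401,227) (the two loose ones, B and C), aluminium U in the tray at (286,217) (A), purple lookalikes at (241,185) and (245,252) (excluded), and the angle offcut at (198,165). The crop confirms A's mouth is toward +x, B's mouth toward -x (already the middle's direction), and C's mouth toward +y.

```bash
cat > h.py <<'E'
import numpy as np,cv2
def ray(c,px,z):
    T=np.asarray(c['T']);px=np.atleast_2d(px).astype(float)
    d=np.c_[(px[:,0]-c['cx'])/c['fx'],(px[:,1]-c['cy'])/c['fy'],np.ones(len(px))]@T[:3,:3].T
    o=T[:3,3];return o+d*((z-o[2])/d[:,2])[:,None]
def proj(c,p):
    T=np.asarray(c['T']);q=(np.atleast_2d(p)-T[:3,3])@T[:3,:3]
    return np.c_[c['fx']*q[:,0]/q[:,2]+c['cx'],c['fy']*q[:,1]/q[:,2]+c['cy']]
def ubr(c,box,z,thr,up=8):
    x,y,w,h=box;im=c['image'][y:y+h,x:x+w]
    g=cv2.resize(im,None,fx=up,fy=up,interpolation=cv2.INTER_LINEAR).astype(int)
    m=((g.min(2)>thr)).astype(np.uint8)
    n,l,st,_=cv2.connectedComponentsWithStats(m)
    k=1+np.argmax(st[1:,4]); ys,xs=np.nonzero(l==k)
    px=np.c_[x+(xs+.5)/up-.5,y+(ys+.5)/up-.5]
    w3=ray(c,px,z)[:,:2]
    r=cv2.minAreaRect((w3*1000).astype(np.float32))
    b=cv2.boxPoints(r); cen=w3.mean(0)*1000
    return r,b,cen
E
python3 - <<'E'
from plant import robot
from h import *
c=robot.read_camera('top')
for thr in(140,160,175):
  for n,box,z in(('A',(268,198,34,40),.056),('B',(172,205,34,38),.05),('C',(380,208,44,36),.05)):
    r,b,cen=ubr(c,box,z,thr); print(thr,n,np.round(r[0],1),np.round(r[1],1),round(r[2],1),'cm',np.round(cen,1))
im=c['image'].astype(int)
# tray corners: print profiles
print('row205',im[212,264:332].tolist()[::1][:12]);
E
```

```text
140 A [554.3 -24.8] [ 8.8 60.8] 89.7 cm [554.8 -25. ]
140 B [528.8 257.5] [69.7 60.6] 6.5 cm [535.5 258.3]
140 C [ 525.9 -303.6] [72.3 59.7] 82.3 cm [ 524.4 -313. ]
160 A [554.4 -25.1] [ 6.8 59.2] 89.7 cm [555.1 -25.1]
160 B [522.3 282.7] [60.3  6.9] 6.4 cm [522.1 282.9]
160 C [ 525.8 -304. ] [69.7 58.9] 82.3 cm [ 524.3 -312.4]
175 A [554.6 -25. ] [ 4.6 58.2] 89.7 cm [555.1 -24.9]
175 B [559.5 260.6] [ 6.1 55.3] 6.5 cm [559.5 260.1]
175 C [ 525.8 -304. ] [67.3 58.2] 82.3 cm [ 524.7 -310.2]
row205 [[162, 112, 69], [163, 110, 70], [163, 111, 70], [162, 113, 69], [163, 113, 70], [161, 110, 68], [154, 101, 63], [140, 88, 54], [127, 82, 50], [149, 134, 120], [192, 191, 182], [200, 200, 197]]
```

Run:
```python
from plant import robot
from h import *
c=robot.read_camera('top')
for thr in(100,110,120,130):
    r,b,cen=ubr(c,(268,198,34,36),.056,thr); print(thr,np.round(r[0],1),np.round(r[1],1),round(r[2],1),'cm',np.round(cen,1))
x,y,w,h=264,184,68,58
im=cv2.resize(c['image'][y:y+h,x:x+w],None,fx=11,fy=10,interpolation=cv2.INTER_CUBIC)[:,:,::-1].copy()
for k in range(0,w,5): cv2.putText(im,str(x+k),(k*11,10),0,.35,(0,255,255));cv2.line(im,(k*11,12),(k*11,18),(0,255,255))
for k in range(0,h,5): cv2.putText(im,str(y+k),(0,k*10+5),0,.35,(0,255,255));cv2.line(im,(24,k*10),(30,k*10),(0,255,255))
cv2.imwrite('pics/tray.png',im)
I=c['image'].astype(int)
for cc in(305,312): print('col',cc,[tuple(v) for v in I[186:198,cc].tolist()],'|',[tuple(v) for v in I[226:242,cc].tolist()])
for rr in(200,225): print('row',rr,[tuple(v) for v in I[rr,266:277].tolist()],'|',[tuple(v) for v in I[rr,316:330].tolist()])
```

```text
100 [557.   -5.3] [74.6 86.3] 89.7 cm [560.4  -5.4]
110 [550.    0.6] [62.2 71.5] 89.7 cm [ 5.443e+02 -2.000e-01]
120 [550.2   0.8] [61.2 70.5] 89.7 cm [ 5.445e+02 -2.000e-01]
130 [550.2   0.8] [60.6 69.9] 89.7 cm [ 5.445e+02 -3.000e-01]
col 305 [(156, 108, 66), (156, 105, 66), (128, 81, 50), (134, 83, 50), (135, 84, 50), (71, 48, 30), (135, 106, 73), (192, 152, 105), (189, 151, 105), (188, 150, 103), (192, 152, 105), (192, 151, 103)] | [(148, 118, 81), (146, 117, 79), (144, 114, 78), (146, 116, 80), (151, 120, 83), (151, 120, 82), (99, 68, 43), (95, 60, 37), (145, 92, 57), (80, 53, 32), (136, 93, 59), (160, 110, 69), (163, 111, 69), (166, 113, 70), (162, 110, 70), (156, 108, 68)]
col 312 [(158, 107, 66), (155, 106, 65), (100, 67, 41), (135, 84, 52), (135, 86, 53), (72, 49, 30), (136, 108, 76), (191, 153, 105), (188, 149, 102), (186, 147, 99), (189, 149, 103), (193, 154, 107)] | [(150, 119, 82), (147, 116, 78), (145, 116, 80), (146, 116, 81), (150, 119, 81), (150, 119, 81), (95, 66, 42), (93, 57, 33), (135, 85, 52), (91, 63, 36), (105, 72, 45), (160, 109, 70), (166, 114, 70), (166, 113, 71), (162, 109, 69), (156, 107, 67)]
row 200 [(111, 75, 47), (112, 77, 49), (113, 78, 50), (102, 70, 43), (113, 73, 45), (138, 86, 51), (126, 79, 48), (112, 80, 53), (126, 99, 66), (127, 100, 68), (128, 100, 70)] | [(197, 156, 107), (196, 155, 106), (196, 155, 108), (196, 156, 108), (196, 156, 107), (173, 133, 90), (135, 91, 57), (138, 87, 52), (128, 82, 48), (111, 73, 44), (114, 78, 48), (114, 79, 51), (113, 77, 48), (112, 77, 47)]
row 225 [(157, 107, 67), (156, 107, 67), (155, 104, 65), (146, 98, 61), (128, 83, 50), (129, 83, 51), (117, 76, 47), (146, 132, 118), (191, 187, 179), (200, 197, 195), (161, 158, 157)] | [(147, 117, 79), (149, 119, 81), (150, 118, 81), (150, 119, 82), (171, 148, 103), (175, 153, 105), (131, 90, 56), (130, 82, 49), (118, 74, 45), (99, 66, 40), (92, 63, 37), (93, 65, 41), (90, 61, 36), (91, 61, 39)]
```

View pics/tray.png

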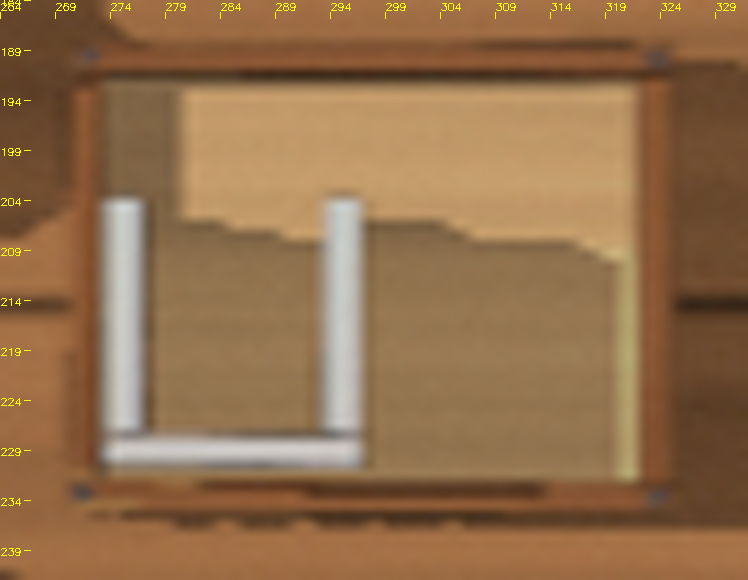

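Run:
```python
from plant import robot
from h import *
c=robot.read_camera('top')
print(np.round(ray(c,[[270,211],[324.2,211],[297,187.5],[297,234.6]],.02)*1000,1))
# inner floor edges (visible parts)
print(np.round(ray(c,[[321.5,211],[297,190.6]],.02)*1000,1))
# predicted A gap: use A (550.2,.8): side camera
s=robot.read_camera('side')
x,y,w,h=240,185,84,72
im=cv2.resize(s['image'][y:y+h,x:x+w],None,fx=9,fy=8,interpolation=cv2.INTER_CUBIC)[:,:,::-1].copy()
def dot(p,col):
    for u,v in proj(s,p): cv2.circle(im,(int((u-x+.5)*9),int((v-y+.5)*8)),3,col,-1)
a=np.array([.5502,.0008])
dot([[*(a+d),.056] for d in np.array([[-.035,-.03],[-.035,.03],[.035,-.03],[.035,.03]])],(0,0,255))
t=np.array([.568,-.041])
dot([[*(t+d),.02] for d in np.array([[-.063,-.074],[-.063,.074],[.063,-.074],[.063,.074],[-.055,-.066],[-.055,.066],[.055,-.066],[.055,.066]])],(0,255,0))
cv2.imwrite('pics/chk.png',im)
```

```text
[[ 567.4   40.7   20. ]
 [ 567.  -105.2   20. ]
 [ 631.   -32.4   20. ]
 [ 503.9  -31.7   20. ]]
[[567.1 -97.9  20. ]
 [622.5 -32.4  20. ]]
```

View pics/chk.png

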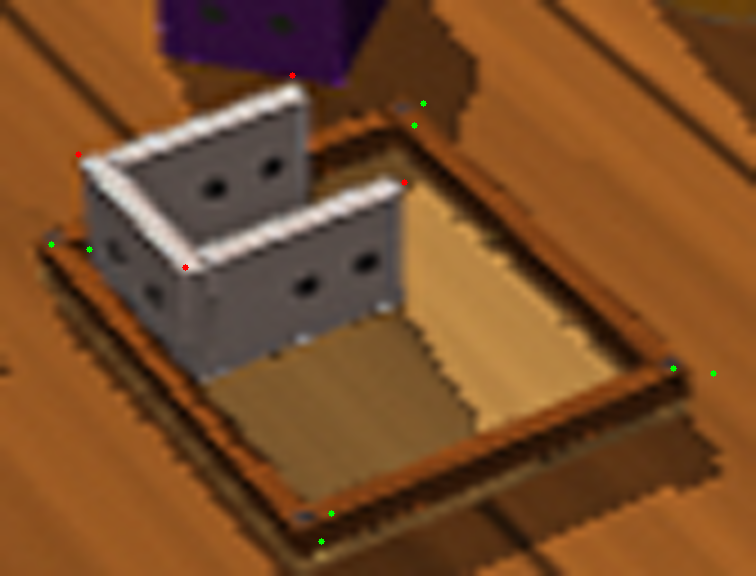

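The tray centre is at about (567.4, -32.3) mm with yaw near 0. A is at (550.2, 0.8), about 2.9 mm from both walls, which fits the 1–6 mm given. B is at (528.8, 257.5) with its back at bearing 6.5°, and C at (525.9, -303.8) with yaw 82.3°; all measured sizes agree with those given. I'll grip B by its back wall first and make it the middle bracket.

Call:
drive_tool(increments=[[0.45, 11.84, -11.4, 0, 0, 0, -1.0], [0.45, 11.84, -11.4, 0, 0, 0, -1.0], [0.45, 11.84, -11.4, 0, 0, 0, -1.0], [0.45, 11.84, -11.4, 0, 0, 0, -1.0], [0.45, 11.84, -11.4, 0, 0, 0, -1.0], [0.45, 11.84, -11.4, 0, 0, 0, -1.0], [0.45, 11.84, -11.4, 0, 0, 0, -1.0], [0.45, 11.84, -11.4, 0, 0, 0, -1.0], [0.45, 11.84, -11.4, 0, 0, 0, -1.0], [0.45, 11.84, -11.4, 0, 0, 0, -1.0], [0.45, 11.84, -11.4, 0, 0, 0, -1.0], [0.45, 11.84, -11.4, -3, 0, 0, -1.0], [0.45, 11.84, -11.4, -4.6, 0, 0, -1.0], [0.45, 11.84, -11.4, -4.6, 0, 0, -1.0]], squeeze=30)

```text
t: 1.47
tool_pos: [0.56, 0.253, 0.126]
orientation: [-2.092, -2.343, 0.001]
force: [0.4, 0.2, -0.6]
opening: 0.0511
```

```bash
cat > st.py <<'E'
from plant import robot
import numpy as np
from scipy.spatial.transform import Rotation as R
def st():
    s=robot.read_state();m=R.from_rotvec(s['orientation']).as_matrix()
    print('t',round(s['t'],2),'pos',np.round(np.array(s['tool_pos'])*1000,1),'jaw',round(np.degrees(np.arctan2(m[1,1],m[0,1])),2),'z',np.round(m[:,2],3),'open',round(s['opening']*1000,1),'F',np.round(s['force'],1),'q',np.round(s['q'],2))
if __name__=='__main__':st()
E
python3 - <<'E'
from st import *; st()
from h import *
s=robot.read_camera('side');t=robot.read_camera('top')
a=cv2.resize(s['image'][100:220,160:290],(400,369));b=cv2.resize(t['image'][170:270,130:250],(400,333))
cv2.imwrite('pics/apB.png',np.hstack([a[:333],b])[:,:,::-1])
E
```

```text
t 1.47 pos [560. 253. 126.] jaw 6.49 z [-0.001 -0.    -1.   ] open 51.1 F [ 0.4  0.2 -0.6] q [0.34 0.25 1.57 0.   1.32 0.23]
```

View pics/apB.png

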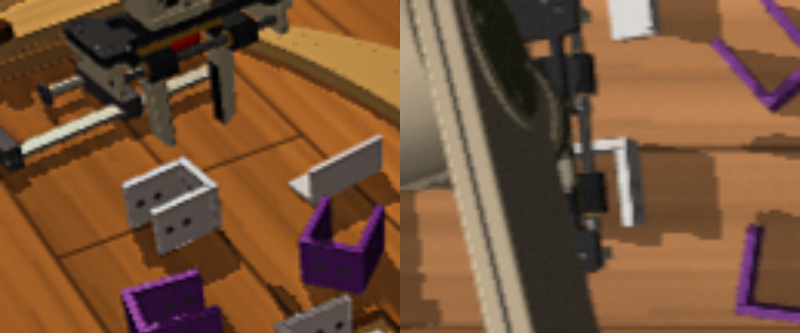

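The gripper is upright above B's back, fingers straddling it, jaw at 6.5°. Descending and closing.

Call:
drive_tool(increments=[[0.45, 0.02, 0, -1.5, 0, 0, 0], [0.45, 0.02, 0, -2.6, 0, 0, 0], [0.45, 0.02, 0, -3.24, 0, 0, 0], [0.45, 0.02, 0, -3.24, 0, 0, 0], [0.7, 0.02, 0, -3.24, 0, 0, 0], [0.8, 0.02, 0, -3.24, 0, 0, 0], [1.0, 0.02, 0, -3.24, 0, 0, 0], [1.0, 0.02, 0, -3.24, 0, 0, 0], [1.0, 0.02, 0, -3.24, 0, 0, 0], [1.0, 0.02, 0, -3.24, 0, 0, 0], [1.0, 0.02, 0, -3.24, 0, 0, 0], [1.0, 0.02, 0, -3.24, 0, 0, 0]], squeeze=30)

```text
t: 2.57
tool_pos: [0.5612, 0.2535, 0.048]
orientation: [2.091, 2.344, 0.0]
force: [-0.6, -1.3, 3.1]
opening: 0.0076
```

Run:
```python
from st import *; st()
from h import *
s=robot.read_camera('side');t=robot.read_camera('top')
a=cv2.resize(s['image'][100:220,160:290],(400,369));b=cv2.resize(t['image'][170:270,130:250],(400,333))
cv2.imwrite('pics/grB.png',np.hstack([a[:333],b])[:,:,::-1])
```

```text
t 2.57 pos [561.2 253.5  48. ] jaw 6.53 z [ 0.  0. -1.] open 7.6 F [-0.6 -1.3  3.1] q [0.34 0.34 1.61 0.   1.18 0.23]
```

View pics/grB.png

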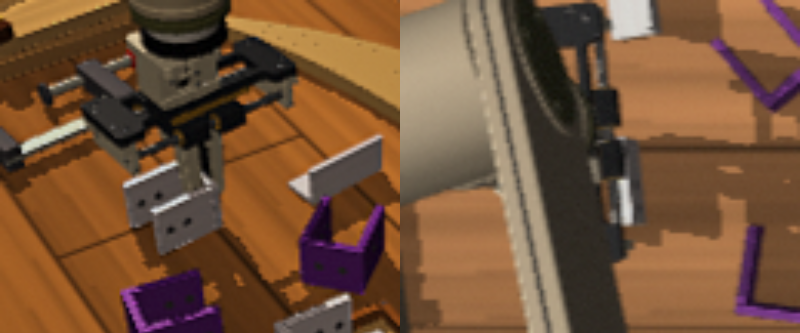

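The grip reads 7.6 mm on the 8 mm wall, so B is held. Lifting and carrying it to above the tray.

Call:
drive_tool(increments=[[1.0, 0, 0, 0.4, 0, 0, 0], [1.0, 0, 0, 1.4, 0, 0, 0], [1.0, 0, 0, 2.6, 0, 0, 0], [1.0, 0, 0, 3.3, 0, 0, 0], [1.0, 0.2, -1.0, 3.3, 0, 0, -0.02], [1.0, 0.4, -2.3, 3.3, 0, 0, -0.04], [1.0, 0.7, -3.6, 3.3, 0, 0, -0.06], [1.0, 0.9, -5.0, 3.3, 0, 0, -0.08], [1.0, 1.2, -6.4, 3.3, 0, 0, -0.1], [1.0, 1.4, -7.8, 3.3, 0, 0, -0.114], [1.0, 1.7, -9.2, 3.3, 0, 0, -0.114], [1.0, 1.9, -10.4, 3.3, 0, 0, -0.114], [1.0, 2.05, -11.3, 3.3, 0, 0, -0.114], [1.0, 2.11, -11.74, 3.3, 0, 0, -0.114], [1.0, 2.11, -11.74, 3.3, 0, 0, -0.114], [1.0, 2.11, -11.74, 2.4, 0, 0, -0.114], [1.0, 2.11, -11.74, 1.4, 0, 0, -0.114], [1.0, 2.11, -11.74, 1.4, 0, 0, -0.114], [1.0, 2.11, -11.74, 1.4, 0, 0, -0.114]])

```text
t: 4.25
tool_pos: [0.6119, -0.0384, 0.0809]
orientation: [-2.217, -2.22, 0.004]
force: [0.9, -0.7, -1.2]
opening: 0.0078
```

Run:
```python
from st import *; st()
from h import *
s=robot.read_camera('side')
x,y,w,h=230,130,100,75*4//3+25
im=cv2.resize(s['image'][y:y+h,x:x+w],None,fx=4.7,fy=4.7,interpolation=cv2.INTER_CUBIC)
t=robot.read_camera('top');b=cv2.resize(t['image'][150:270,250:340],None,fx=3.5,fy=3.5)
H=max(im.shape[0],b.shape[0]);P=lambda i:cv2.copyMakeBorder(i,0,H-i.shape[0],0,0,0)
o=np.hstack([P(im),P(b)])[:,:,::-1];print(o.shape)
cv2.imwrite('pics/plB.png',o)
```

```text
t 4.25 pos [611.9 -38.4  80.9] jaw 0.07 z [-0.005  0.001 -1.   ] open 7.8 F [ 0.9 -0.7 -1.2] q [-0.15  0.3   1.6   0.    1.25 -0.15]
(588, 785, 3)
```

View pics/plB.png

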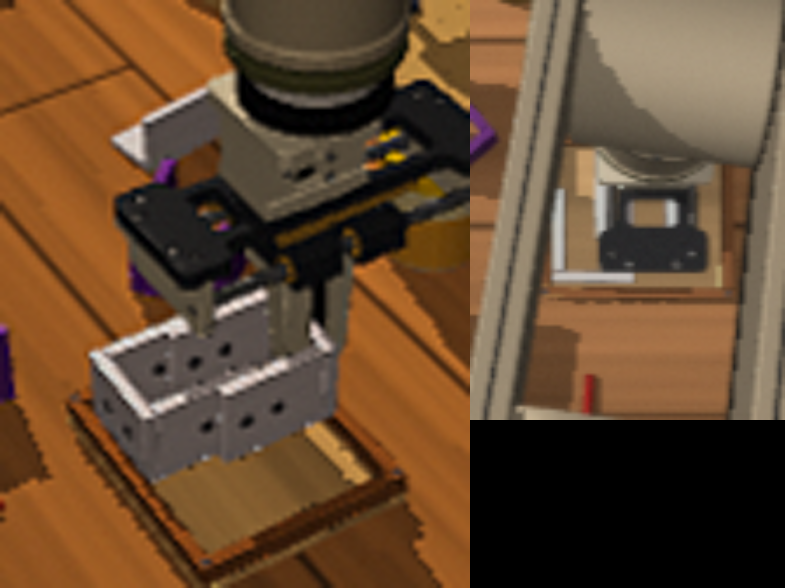

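Call:
drive_tool(increments=[[1.0, 0, 0, 0, 0, 0, 0], [1.0, 0, 0, 0, 0, 0, 0]])

```text
t: 4.52
tool_pos: [0.615, -0.0398, 0.0845]
orientation: [2.219, 2.22, 0.003]
force: [0.9, 0.4, -2.1]
opening: 0.0076
```

Run:
```python
from st import *; st()
from h import *
p=np.array(robot.read_state()['tool_pos'])
s=robot.read_camera('side')
x,y,w,h=242,180,84,72
im=cv2.resize(s['image'][y:y+h,x:x+w],None,fx=9,fy=8,interpolation=cv2.INTER_CUBIC)[:,:,::-1].copy()
def dot(p,col):
    for u,v in proj(s,p): cv2.circle(im,(int((u-x+.5)*9),int((v-y+.5)*8)),3,col,-1)
q=np.array([[-.035,-.03],[-.035,.03],[.035,-.03],[.035,.03]])
a=np.array([.5502,.0008]);dot(np.c_[q+a,[.056]*4],(0,0,255))
b=p[:2]+[-.031,.0076];dot(np.c_[q+b,[p[2]+.002]*4],(255,0,0))
t=np.array([.5674,-.0323]);dot(np.c_[np.array([[-.063,-.074],[-.063,.074],[.063,-.074],[.063,.074]])+t,[.02]*4],(0,255,0))
cv2.imwrite('pics/plB2.png',im)
```

```text
t 4.52 pos [615.  -39.8  84.5] jaw 0.02 z [ 0.003 -0.    -1.   ] open 7.6 F [ 0.9  0.4 -2.1] q [-0.15  0.3   1.6   0.    1.25 -0.15]
```

View pics/plB2.png

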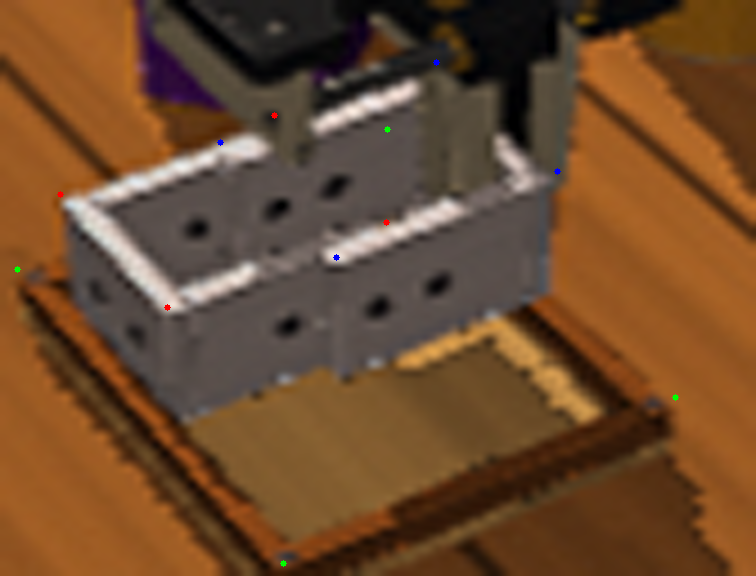

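B hangs level, with its +y leg in A's mouth and forces near zero. Lowering until just above the floor.

Call:
drive_tool(increments=[[1.0, 0, 0, -0.4, 0, 0, 0], [1.0, 0, 0, -0.75, 0, 0, 0], [1.0, 0, 0, -0.95, 0, 0, 0], [1.0, 0, 0, -1.05, 0, 0, 0], [1.0, 0, 0, -1.05, 0, 0, 0], [1.0, 0, 0, -1.05, 0, 0, 0]])

```text
t: 5.07
tool_pos: [0.6136, -0.04, 0.0559]
orientation: [-2.221, -2.221, 0.001]
force: [0.5, -1.5, -1.3]
opening: 0.0079
```

Run:
```python
from st import *; st();
from h import *
s=robot.read_camera('side')
x,y,w,h=242,180,84,72
im=cv2.resize(s['image'][y:y+h,x:x+w],None,fx=9,fy=8,interpolation=cv2.INTER_CUBIC)[:,:,::-1].copy()
cv2.imwrite('pics/plB3.png',im);st()
```

```text
t 5.07 pos [613.6 -40.   55.9] jaw -0.0 z [-0.001  0.    -1.   ] open 7.9 F [ 0.5 -1.5 -1.3] q [-0.15  0.33  1.61 -0.    1.2  -0.15]
t 5.12 pos [613.9 -40.1  56.3] jaw -0.01 z [-0.  0. -1.] open 7.6 F [ 0.4  0.3 -2.4] q [-0.15  0.33  1.61  0.    1.2  -0.15]
```

View pics/plB3.png

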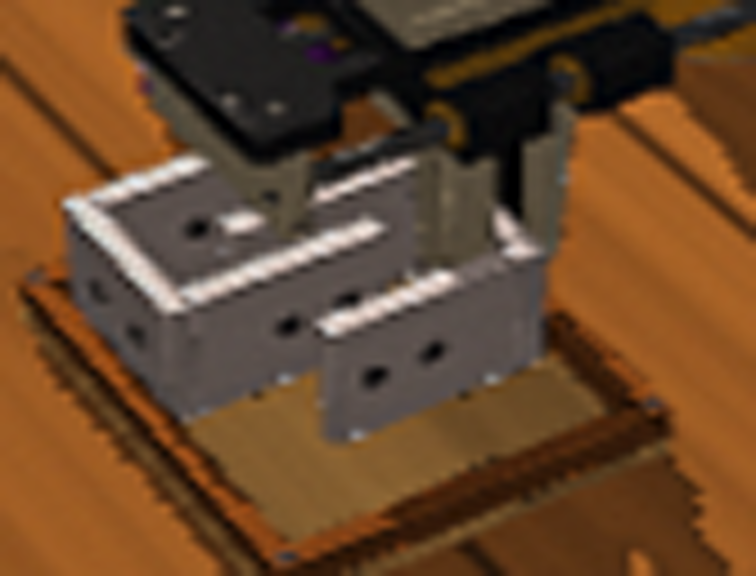

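Call:
drive_tool(increments=[[1.0, 0, 0, -0.04, 0, 0, 0], [1.0, 0, 0, -0.07, 0, 0, 0], [1.0, 0, 0, -0.08, 0, 0, 0], [1.0, 0, 0, -0.08, 0, 0, 0]])

```text
t: 5.45
tool_pos: [0.6139, -0.04, 0.0545]
orientation: [2.221, 2.221, 0.0]
force: [-0.7, 0.2, -2.4]
opening: 0.0077
```

```bash
python3 st.py
```

```text
t 5.45 pos [613.9 -40.   54.5] jaw -0.0 z [ 0. -0. -1.] open 7.7 F [-0.7  0.2 -2.4] q [-0.15  0.33  1.61 -0.    1.2  -0.15]
```

Call:
drive_tool(increments=[[1.0, 0, 0, -0.02, 0, 0, 0], [1.0, 0, 0, -0.03, 0, 0, 0], [1.0, 0, 0, -0.03, 0, 0, 0]])

```text
t: 5.7
tool_pos: [0.614, -0.04, 0.054]
orientation: [2.221, 2.221, 0.0]
force: [-0.1, -0.1, 1.4]
opening: 0.0074
```

The vertical force went from -2.4 N to +1.4 N, so B is on the floor. Releasing with a small opening.

Call:
drive_tool(increments=[[0.9, 0, 0, 0, 0, 0, 0], [0.85, 0, 0, 0, 0, 0, 0], [0.82, 0, 0, 0, 0, 0, 0], [0.82, 0, 0, 0, 0, 0, 0], [0.82, 0, 0, 0.4, 0, 0, 0], [0.82, 0, 0, 1.4, 0, 0, 0], [0.82, 0, 0, 2.8, 0, 0, 0], [0.7, 0, 0, 4.0, 0, 0, 0]])

```text
t: 6.37
tool_pos: [0.6135, -0.04, 0.1555]
orientation: [-2.221, -2.221, 0.001]
force: [0.9, -0.5, 0.5]
opening: 0.0201
```

Run:
```python
from st import *; st();
from h import *
s=robot.read_camera('side')
x,y,w,h=242,180,84,72
im=cv2.resize(s['image'][y:y+h,x:x+w],None,fx=9,fy=8,interpolation=cv2.INTER_CUBIC)[:,:,::-1].copy()
cv2.imwrite('pics/plB4.png',im)
```

```text
t 6.37 pos [613.5 -40.  155.5] jaw -0.0 z [-0.001  0.    -1.   ] open 20.1 F [ 0.9 -0.5  0.5] q [-0.15  0.23  1.54  0.    1.37 -0.15]
```

View pics/plB4.png

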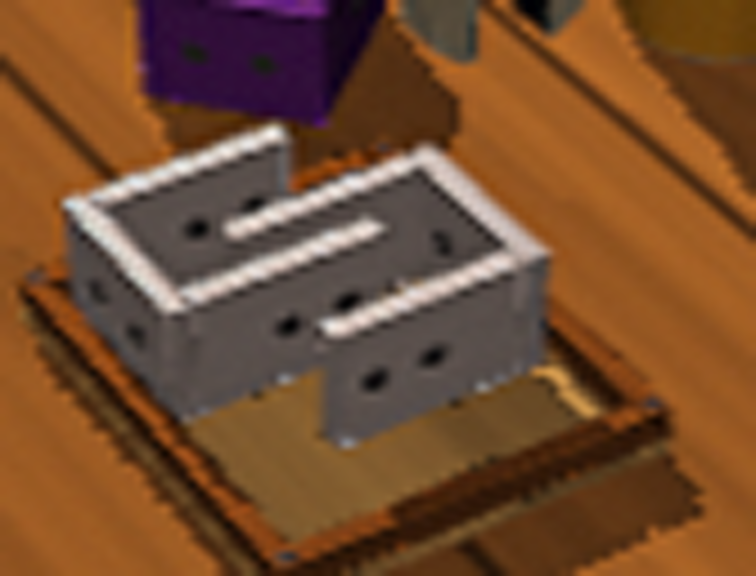

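Run:
```python
from st import *; st()
from h import *
c=robot.read_camera('top');s=robot.read_camera('side')
def comp(cam,box):
    x,y,w,h=box;h_=cv2.cvtColor(cam['image'][y:y+h,x:x+w],cv2.COLOR_RGB2HSV)
    m=cv2.inRange(h_,(60,90,20),(95,255,255));n,l,stt,ce=cv2.connectedComponentsWithStats(m)
    k=1+np.argmax(stt[1:,4]);return stt[k][:2]+[x,y],stt[k][2:],ce[k]+[x,y]
print(comp(c,(420,165,60,45)),comp(s,(380,270,60,80)))
a=comp(c,(420,165,60,45))[2];print('green on z .07',ray(c,[a,[461,184]],.07)[0],'tip',ray(c,[[461,184]],.17))
x,y,w,h=370,155,120,95
im=cv2.resize(c['image'][y:y+h,x:x+w],None,fx=6,fy=6,interpolation=cv2.INTER_CUBIC)[:,:,::-1].copy()
for k in range(0,w,10): cv2.putText(im,str(x+k),(k*6,10),0,.35,(0,255,255))
for k in range(0,h,10): cv2.putText(im,str(y+k),(0,k*6+5),0,.35,(0,255,255))
cv2.imwrite('pics/glue.png',im)
for n,t in(('C',140),('C',150)):
    r,b,cen=ubr(c,(380,208,44,36),.05,t);print(np.round(r[0],1),np.round(r[1],1),r[2])
```

```text
t 6.42 pos [617.4 -40.5 163.6] jaw 0.01 z [ 0.01  -0.001 -1.   ] open 23.5 F [2.9 0.3 4.5] q [-0.15  0.22  1.54  0.    1.38 -0.15]
(array([431, 178]), array([ 18,  22, 160], dtype=int32), array([436.775  , 190.14375])) (array([391, 307]), array([ 35,  30, 535], dtype=int32), array([405.66728972, 324.81682243]))
green on z .07 [ 0.61649249 -0.38842549  0.07      ] tip [[ 0.6187406  -0.40541085  0.17      ]]
[ 503.6 -274. ] [14.4  6.8] 76.22734069824219
[ 503.6 -273.8] [13.3  6.2] 76.66991424560547
```

View pics/glue.png

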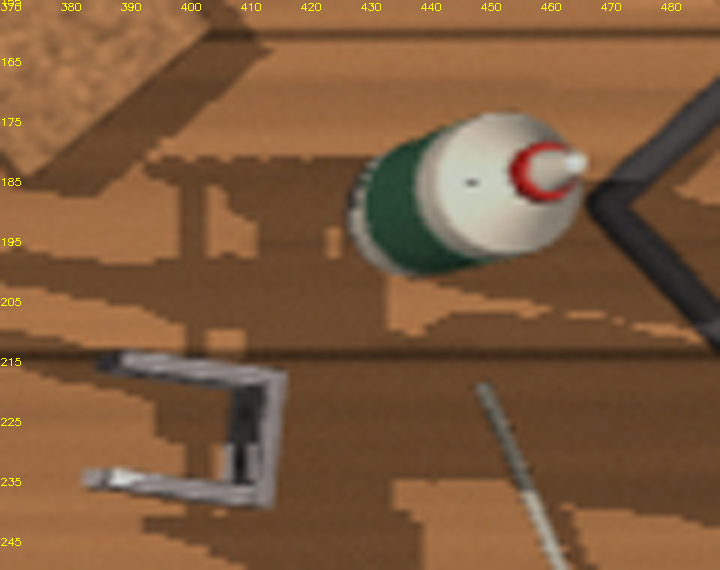

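The bottle axis is near (617, -405), which leaves about 30 mm between it and the gripper body at C. Moving over C.

Call:
drive_tool(increments=[[0.45, -0.3, -1.0, 0, 0, 0, 0.1], [0.45, -0.7, -2.4, 0, 0, 0, 0.22], [0.45, -1.1, -3.9, 0, 0, 0, 0.34], [0.45, -1.5, -5.4, 0, 0, 0, 0.46], [0.45, -1.9, -6.8, 0, 0, 0, 0.58], [0.45, -2.3, -8.2, 0, 0, 0, 0.7], [0.45, -2.6, -9.4, 0, 0, 0, 0.82], [0.45, -2.9, -10.5, 0, 0, 0, 0.94], [0.45, -3.1, -11.3, 0, 0, 0, 1.06], [0.45, -3.29, -11.83, 0, 0, 0, 1.18], [0.45, -3.29, -11.83, 0, 0, 0, 1.3], [0.45, -3.29, -11.83, 0, 0, 0, 1.4], [0.45, -3.29, -11.83, 0, 0, 0, 1.436], [0.45, -3.29, -11.83, -1, 0, 0, 1.436], [0.45, -3.29, -11.83, -1.6, 0, 0, 1.436], [0.45, -3.29, -11.83, -1.6, 0, 0, 1.436], [0.45, -3.29, -11.83, -1.6, 0, 0, 1.436]])

```text
t: 7.93
tool_pos: [0.5303, -0.3348, 0.1118]
orientation: [-0.211, -3.131, -0.003]
force: [-0.6, 0.1, 0.4]
opening: 0.0508
```

Run:
```python
from st import *; st();
from h import *
s=robot.read_camera('side');t=robot.read_camera('top')
a=cv2.resize(s['image'][210:360,270:430],(400,375));b=cv2.resize(t['image'][160:280,350:478],(400,375))
cv2.imwrite('pics/apC.png',np.hstack([a,b])[:,:,::-1]);st()
```

```text
t 7.93 pos [ 530.3 -334.8  111.8] jaw 82.27 z [-0.003  0.002 -1.   ] open 50.8 F [-0.6  0.1  0.4] q [-0.64  0.3   1.54 -0.    1.31 -2.08]
t 8.03 pos [ 531.9 -335.9  114.3] jaw 82.28 z [ 0. -0. -1.] open 51.1 F [ 0.4 -0.7  0.1] q [-0.64  0.3   1.54 -0.    1.31 -2.08]
```

View pics/apC.png

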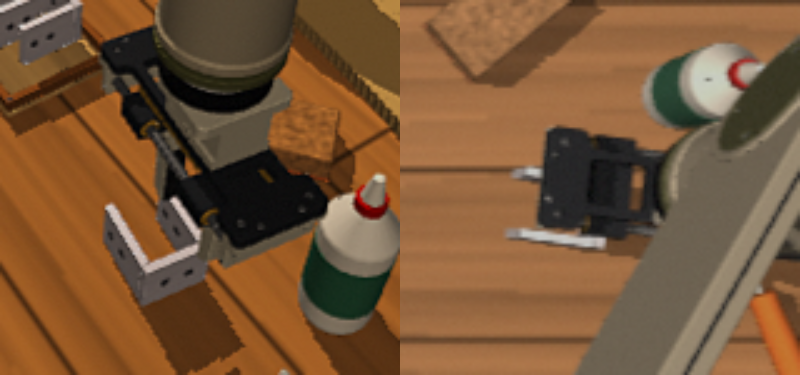

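Call:
drive_tool(increments=[[0.45, 0, 0, -0.8, 0, 0, 0], [0.45, 0, 0, -1.6, 0, 0, 0], [0.45, 0, 0, -2.3, 0, 0, 0], [0.45, 0, 0, -2.64, 0, 0, 0], [0.45, 0, 0, -2.64, 0, 0, 0]])

```text
t: 8.45
tool_pos: [0.5307, -0.3351, 0.0462]
orientation: [-0.211, -3.132, -0.002]
force: [0.1, 0.1, -0.6]
opening: 0.0513
```

Run:
```python
from st import *; st();
from h import *
s=robot.read_camera('side')
cv2.imwrite('pics/grC.png',cv2.resize(s['image'][210:360,270:430],(640,600))[:,:,::-1]);st()
```

```text
t 8.45 pos [ 530.7 -335.1   46.2] jaw 82.28 z [-0.002  0.002 -1.   ] open 51.3 F [ 0.1  0.1 -0.6] q [-0.64  0.38  1.58 -0.    1.19 -2.08]
t 8.5 pos [ 531.4 -335.6   47.6] jaw 82.28 z [-0.001  0.001 -1.   ] open 51.0 F [ 0.3 -0.5  0.1] q [-0.64  0.37  1.57 -0.    1.19 -2.08]
```

View pics/grC.png

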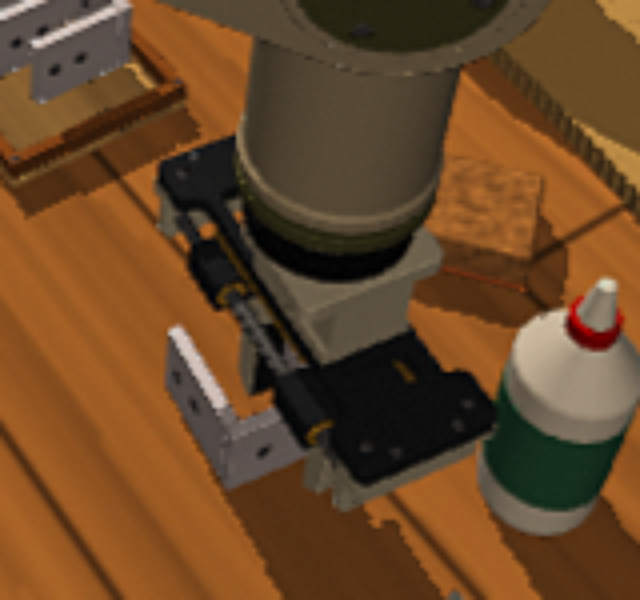

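Fingers straddle C's back and nothing is touching. Closing, then lifting straight up.

Call:
drive_tool(increments=[[0.7, 0, 0, 0, 0, 0, 0], [0.8, 0, 0, 0, 0, 0, 0], [1.0, 0, 0, 0, 0, 0, 0], [1.0, 0, 0, 0, 0, 0, 0], [1.0, 0, 0, 0, 0, 0, 0], [1.0, 0, 0, 0, 0, 0, 0], [1.0, 0, 0, 0, 0, 0, 0], [1.0, 0, 0, 0, 0, 0, 0], [1.0, 0, 0, 0.4, 0, 0, 0], [1.0, 0, 0, 1.4, 0, 0, 0], [1.0, 0, 0, 2.6, 0, 0, 0], [1.0, 0, 0, 3.4, 0, 0, 0], [1.0, 0, 0, 3.4, 0, 0, 0], [1.0, 0, 0, 3.4, 0, 0, 0]], squeeze=30)

```text
t: 9.67
tool_pos: [0.5326, -0.3364, 0.1346]
orientation: [0.211, 3.131, -0.003]
force: [-0.1, -0.7, -2.1]
opening: 0.0074
```

Run:
```python
from st import *; st();
from h import *
s=robot.read_camera('side')
cv2.imwrite('pics/liftC.png',cv2.resize(s['image'][180:360,260:440],(600,600))[:,:,::-1]);st()
c=robot.read_camera('top')
for thr in(115,125,135):
  r,b,cen=ubr(c,(264,186,54,52),.056,thr);print(np.round(r[0],1),np.round(r[1],1),r[2])
im=cv2.resize(c['image'][180:245,255:340],None,fx=8,fy=8,interpolation=cv2.INTER_CUBIC)[:,:,::-1];cv2.imwrite('pics/trayB.png',im)
```

```text
t 9.67 pos [ 532.6 -336.4  134.6] jaw 82.28 z [ 0.003 -0.002 -1.   ] open 7.4 F [-0.1 -0.7 -2.1] q [-0.64  0.28  1.52  0.    1.34 -2.08]
t 9.72 pos [ 531.5 -335.6  132.5] jaw 82.28 z [ 0.  0. -1.] open 7.7 F [ 0.   0.1 -2.1] q [-0.64  0.28  1.52  0.    1.34 -2.08]
[582.9 -32.2] [63.6 70.2] 89.86091613769531
[582.7 -32.4] [62. 70.] 89.97618103027344
[582.8 -32.6] [61.1 69.3] 89.86056518554688
```

View pics/liftC.png

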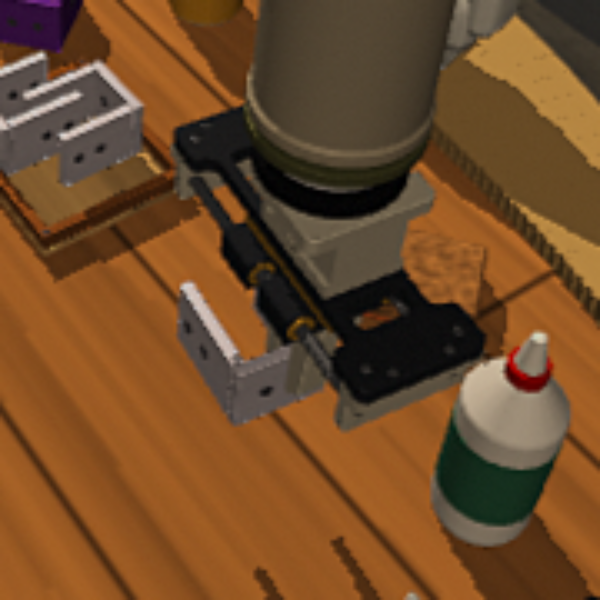

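View pics/trayB.png

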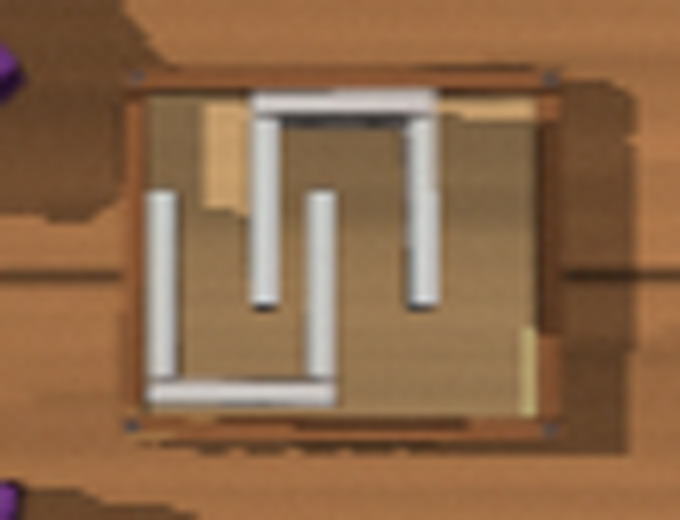

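B measures (582.8, -32.4) with size 61×69 mm, as planned, so the camera and robot agree. C is held level. Carrying it to the -y end and turning it mouth to +x.

Call:
drive_tool(increments=[[1.0, 0, 0.4, 0, 0, 0, -0.08], [1.0, 0, 1.2, 0, 0, 0, -0.19], [1.0, -0.05, 2.1, 0, 0, 0, -0.3], [1.0, -0.1, 3.0, 0, 0, 0, -0.41], [1.0, -0.15, 3.9, 0, 0, 0, -0.52], [1.0, -0.2, 4.8, 0, 0, 0, -0.63], [1.0, -0.25, 5.7, 0, 0, 0, -0.74], [1.0, -0.3, 6.6, 0, 0, 0, -0.85], [1.0, -0.35, 7.5, 0, 0, 0, -0.96], [1.0, -0.4, 8.4, 0, 0, 0, -1.07], [1.0, -0.45, 9.2, 0, 0, 0, -1.18], [1.0, -0.48, 9.8, 0, 0, 0, -1.28], [1.0, -0.48, 10.2, 0, 0, 0, -1.37], [1.0, -0.48, 10.41, 0, 0, 0, -1.42], [1.0, -0.48, 10.41, 0, 0, 0, -1.436], [1.0, -0.48, 10.41, 0, 0, 0, -1.436], [1.0, -0.48, 10.41, -0.6, 0, 0, -1.436], [1.0, -0.48, 10.41, -0.8, 0, 0, -1.436], [1.0, -0.48, 10.41, -0.8, 0, 0, -1.436], [1.0, -0.48, 10.41, -0.8, 0, 0, -1.436]])

```text
t: 11.43
tool_pos: [0.5189, -0.0758, 0.1118]
orientation: [-2.22, -2.22, 0.002]
force: [0.0, 0.4, -0.9]
opening: 0.0078
```

Run:
```python
from st import *; st();
from h import *
s=robot.read_camera('side')
x,y,w,h=235,175,100,80
cv2.imwrite('pics/plC.png',cv2.resize(s['image'][y:y+h,x:x+w],None,fx=7.5,fy=7.5,interpolation=cv2.INTER_CUBIC)[:,:,::-1]);st()
```

```text
t 11.43 pos [518.9 -75.8 111.8] jaw 0.01 z [-0.002  0.    -1.   ] open 7.8 F [ 0.   0.4 -0.9] q [-0.24  0.03  1.84 -0.    1.27 -0.24]
t 11.48 pos [519.4 -75.8 112.5] jaw 0.01 z [-0.001  0.    -1.   ] open 7.7 F [-0.2  0.4 -1.1] q [-0.24  0.03  1.84 -0.    1.27 -0.24]
```

View pics/plC.png

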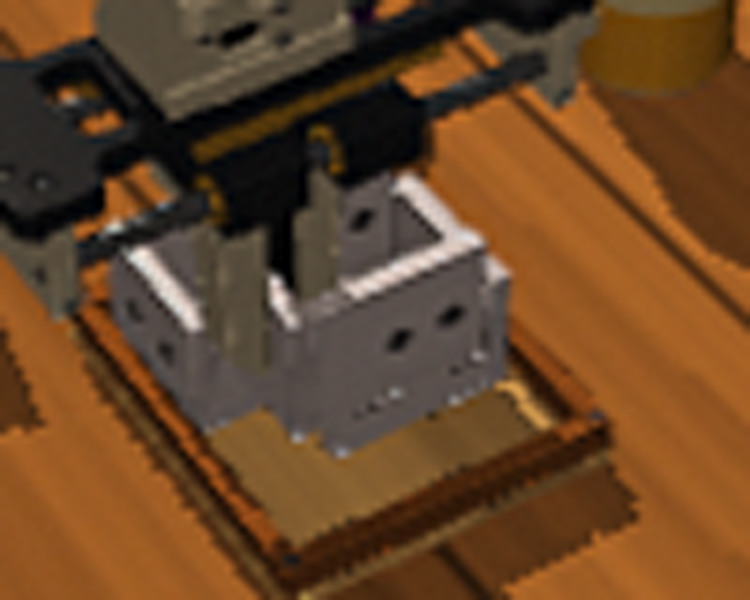

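Call:
drive_tool(increments=[[1.0, 0, 0.01, -0.25, 0, 0, 0], [1.0, 0, 0.01, -0.5, 0, 0, 0], [1.0, 0, 0.01, -0.75, 0, 0, 0], [1.0, 0, 0.01, -0.95, 0, 0, 0], [1.0, 0, 0.01, -0.95, 0, 0, 0]])

```text
t: 11.9
tool_pos: [0.5185, -0.075, 0.0871]
orientation: [-2.22, -2.22, 0.002]
force: [0.1, 0.4, -1.3]
opening: 0.008
```

Run:
```python
from st import *; st();
from h import *
s=robot.read_camera('side')
x,y,w,h=235,175,100,80
cv2.imwrite('pics/plC2.png',cv2.resize(s['image'][y:y+h,x:x+w],None,fx=7.5,fy=7.5,interpolation=cv2.INTER_CUBIC)[:,:,::-1]);st()
```

```text
t 11.9 pos [518.5 -75.   87.1] jaw 0.01 z [-0.002  0.001 -1.   ] open 8.0 F [ 0.1  0.4 -1.3] q [-0.24  0.06  1.86 -0.    1.22 -0.24]
t 11.95 pos [518.9 -75.1  87.8] jaw 0.01 z [-0.002  0.    -1.   ] open 8.1 F [-0.   0.7 -1.1] q [-0.24  0.06  1.86 -0.    1.23 -0.24]
```

View pics/plC2.png

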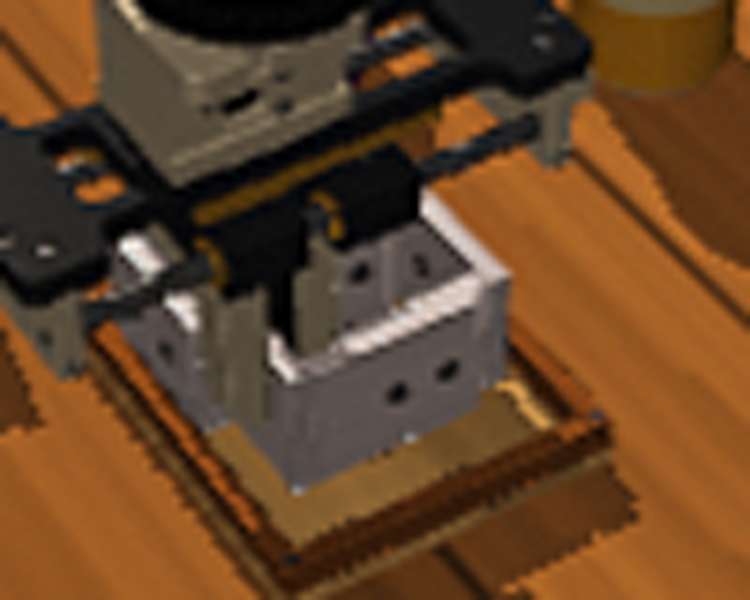

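Call:
drive_tool(increments=[[1.0, 0, 0, -0.4, 0, 0, 0], [1.0, 0, 0, -0.8, 0, 0, 0], [1.0, 0, 0, -1.1, 0, 0, 0], [1.0, 0, 0, -1.25, 0, 0, 0], [1.0, 0, 0, -1.3, 0, 0, 0], [1.0, 0, 0, -1.3, 0, 0, 0], [1.0, 0, 0, -1.3, 0, 0, 0]])

```text
t: 12.53
tool_pos: [0.5198, -0.0753, 0.0565]
orientation: [2.221, 2.221, 0.0]
force: [0.1, -0.4, -0.8]
opening: 0.0076
```

Run:
```python
from st import *; st();
from h import *
s=robot.read_camera('side')
x,y,w,h=235,175,100,80
cv2.imwrite('pics/plC3.png',cv2.resize(s['image'][y:y+h,x:x+w],None,fx=7.5,fy=7.5,interpolation=cv2.INTER_CUBIC)[:,:,::-1]);st()
```

```text
t 12.53 pos [519.8 -75.3  56.5] jaw 0.0 z [ 0. -0. -1.] open 7.6 F [ 0.1 -0.4 -0.8] q [-0.24  0.11  1.87 -0.    1.16 -0.24]
t 12.58 pos [520.  -75.3  56.8] jaw 0.0 z [ 0.001 -0.    -1.   ] open 7.6 F [ 0.3  0.4 -1.6] q [-0.24  0.11  1.87  0.    1.16 -0.24]
```

View pics/plC3.png

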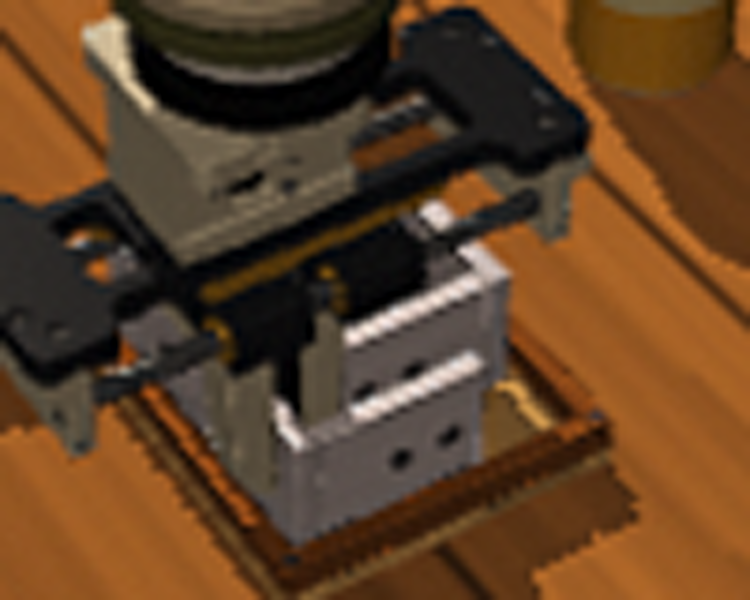

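Call:
drive_tool(increments=[[1.0, 0, 0, -0.04, 0, 0, 0], [1.0, 0, 0, -0.07, 0, 0, 0], [1.0, 0, 0, -0.09, 0, 0, 0], [1.0, 0, 0, -0.09, 0, 0, 0], [1.0, 0, 0, -0.09, 0, 0, 0]])

```text
t: 13.0
tool_pos: [0.5196, -0.0753, 0.0542]
orientation: [2.221, 2.221, 0.0]
force: [-0.3, 0.6, -1.3]
opening: 0.0076
```

Call:
drive_tool(increments=[[1.0, 0, 0, -0.015, 0, 0, 0], [1.0, 0, 0, -0.025, 0, 0, 0], [1.0, 0, 0, -0.025, 0, 0, 0]])

```text
t: 13.25
tool_pos: [0.5197, -0.0753, 0.0538]
orientation: [2.221, 2.221, 0.0]
force: [-0.7, 0.3, 2.1]
opening: 0.0076
```

Contact: the vertical force went from -1.3 N to +2.1 N. Releasing and retreating upwards, then aside for a clear view.

Call:
drive_tool(increments=[[0.9, 0, 0, 0, 0, 0, 0], [0.86, 0, 0, 0, 0, 0, 0], [0.84, 0, 0, 0, 0, 0, 0], [0.84, 0, 0, 0, 0, 0, 0], [0.84, 0, 0, 0.3, 0, 0, 0], [0.84, 0, 0, 1.0, 0, 0, 0], [0.84, 0, 0, 2.2, 0, 0, 0], [0.84, 0, 0, 3.6, 0, 0, 0], [0.84, 0, 0, 5.0, 0, 0, 0], [0.84, 0, -1.5, 5.0, 0, 0, 0], [0.84, 0, -3, 5.0, 0, 0, 0], [0.84, 0, -4.5, 5.0, 0, 0, 0], [0.84, 0, -6, 5.0, 0, 0, 0], [0.84, 0, -7.5, 5.0, 0, 0, 0], [0.84, 0, -8, 5.0, 0, 0, 0], [0.84, 0, -8, 5.0, 0, 0, 0]])

```text
t: 14.58
tool_pos: [0.5191, -0.2784, 0.179]
orientation: [2.225, 2.217, -0.001]
force: [0.1, -0.5, 0.8]
opening: 0.0152
```

Run:
```python
from st import *; st();
from h import *
s=robot.read_camera('side');c=robot.read_camera('top')
cv2.imwrite('pics/e_side.png',cv2.resize(s['image'][180:260,240:330],None,fx=7.4,fy=7.4,interpolation=cv2.INTER_CUBIC)[:,:,::-1])
cv2.imwrite('pics/e_tray.png',cv2.resize(c['image'][180:245,255:340],None,fx=8,fy=8,interpolation=cv2.INTER_CUBIC)[:,:,::-1])
cv2.imwrite('pics/e_top.png',c['image'][:,:,::-1])
x,y,w,h=268,186,54,48;up=8
g=cv2.resize(c['image'][y:y+h,x:x+w],None,fx=up,fy=up,interpolation=cv2.INTER_LINEAR)
m=(g.min(2)>125).astype(np.uint8);n,l,stt,_=cv2.connectedComponentsWithStats(m)
for k in range(1,n):
    if stt[k][4]<1500: continue
    ys,xs=np.nonzero(l==k);w3=ray(c,np.c_[x+(xs+.5)/up-.5,y+(ys+.5)/up-.5],.056)[:,:2]*1000
    r=cv2.minAreaRect(w3.astype(np.float32));print(np.round(r[0],1),np.round(r[1],1),round(r[2],1),stt[k][4])
```

```text
t 14.58 pos [ 519.1 -278.4  179. ] jaw -0.21 z [ 0.    -0.001 -1.   ] open 15.2 F [ 0.1 -0.5  0.8] q [-0.58  0.14  1.6  -0.    1.4  -0.58]
[582.8 -32.4] [62.1 69.9] 89.8 14939
[549.9   0.8] [60.6 69.9] 89.7 14325
[550.2 -63.9] [60.9 69.1] 89.4 14121
```

View pics/e_side.png

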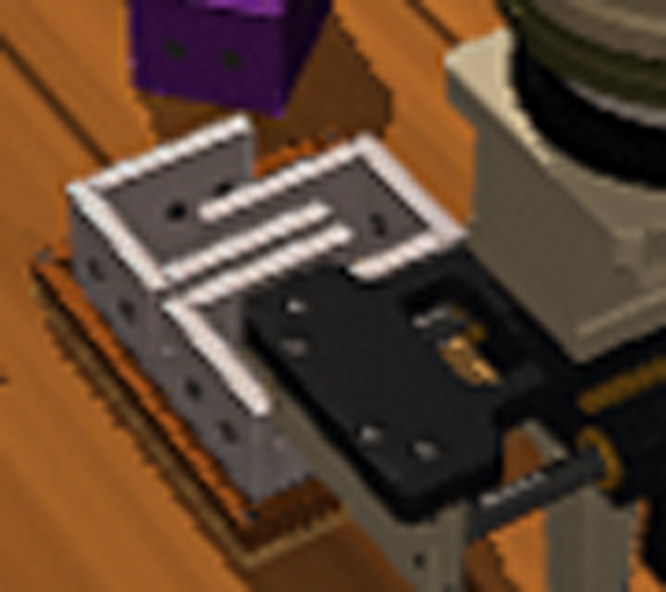

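View pics/e_tray.png

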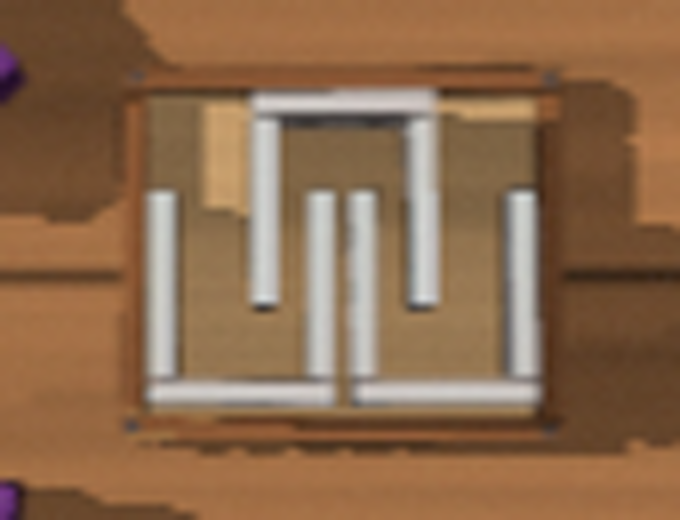

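View pics/e_top.png

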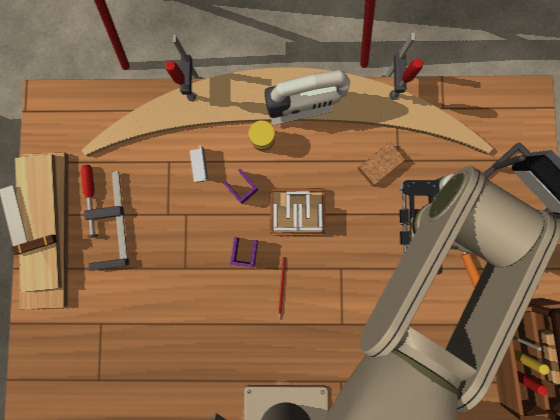

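All three interlock. A is unmoved at (549.9, 0.8), B is at (582.8, -32.4), C at (550.2, -63.9), and the bystanders in view look unchanged. Handing in.

Run:
```python
from plant import robot
print(robot.close_job())
```

```text
the job is handed in; nothing more can be done
None
```

Both loose brackets are in the tray, interlocked head to tail with the first one, and the job is handed in after about 15 s of robot time. I gripped each by its back wall: B went in as the middle bracket (mouth to -x), then C as the last (mouth to +x). I lowered each until the force showed it had touched the floor, at about 2 N or less, before letting go.

- **Positions:** in the last top view, A is at (549.9, 0.8) mm against (550.2, 0.8) before, so it stayed where it was. B is at (582.8, -32.4) and C at (550.2, -63.9).
- **Squareness and gaps:** all three are within about 0.6° of square. C is about 4–5 mm from the tray's -y wall and about 5 mm from A. C's y landed 1.7 mm off the planned -65.6, still clear of its neighbours.
- **Flatness:** the side view before handing in showed all three top edges level, though the gripper hid part of C there.
- **Other things on the bench:** nothing visible had moved. The arm hid the glue bottle and part of the screwdriver in the last top view. I saw no contact with either, but did not check them again.
- **Camera agreement:** early on, the side camera differed from the top one by about 1 pixel (2–3 mm). I relied on the top view, and B landed where it said it would.

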